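Press the label holder home behind the shelf lip

ROBOT

A 6-joint arm with a two-finger parallel gripper is mounted at the origin on the work surface. World frame = base frame: x ahead of the robot, y to its left, z up, the work surface at z = 0. Lengths are in mm, angles in rad, forces in N, time in s.
With the tool pointing down it reaches from about 300 to 875 mm from the base axis. Payload 6.4 kg.
Tool frame: the origin (TCP) lies on the centre line of the jaws, within the pads' length; the fingertips stand 22 mm ahead of it and the grasp point (between the pads) lies 3 mm ahead of it; y points along the fingers, z is the direction in which the jaws open and shut, and the axes are right-handed (so a half turn about y gives the same grasp; the last joint's range is limited). The gripper opens to 85 mm and grips with 20 to 120 N. Pads are 22 mm wide; open, the fingers measure 114 mm over their backs; the gripper's body (76 mm by 85 mm) begins 54 mm behind the grasp point. The pads swing forward as they close: fully open they stand 13 mm farther back than shut.
Start: joints at [0.923, 0.181, 1.607, -0, 1.354, -0.206], TCP at [245.842, 519.81, 253.288] pointing down, gripper open.
Joint ranges: [-2.99, 2.99], [-0.89, 2.07], [0.3, 2.58], [-1.14, 4.28], [0, 2.63], [-3.12, 3.12]. Speed limits (rad/s): [2.57, 2.57, 3.01, 3.14, 3.14, 3.14].

INTERFACE

Orientations are given as a 3x3 rotation matrix whose columns are the frame's x, y, z axes.
In Python, from plant import arm gives the robot as it stands. Calls block until the motion is done:
- arm.move_ptp(position, orientation): joint-space move of the TCP to a pose.
- arm.move_linear(position, attitude=None, max_speed=150, until_force=None): straight line of the TCP; attitude=None keeps the orientation; max_speed is the mean speed in mm/s. With until_force (N) it stops when the force on the tool has changed by that much, and returns True; else False.
- arm.set_joints(angles): joint-space move.
- arm.move_gripper(opening, force=None): finger opening in mm; force is the grip in N (None keeps the last); returns when the fingers have stopped.
- arm.wait(seconds).
- arm.ik(position, orientation): joint angles nearest the present ones, or None.
- arm.state(): the state.
- arm.camera(name): name is "scene" or "top"; returns (picture, depth): 420x560x3 uint8, blue, green, red; 420x560 float32, mm along the optical axis (not along the pixel's ray), 0 where there is no reading.
- arm.camera_params(name): a dict with "vfov" (degrees; the focal length in pixels is half the picture's height over the tangent of half this angle, whatever the lens; pixels are square), "cx", "cy" (the principal point, pixels), "view" (4x4, takes a point from world to camera coordinates). Camera axes: x right, y up, looking along -z (the intrinsics and any distortion apply to the point x, -y, -z); pixel columns grow to the right and rows downward; lengths in mm; the calibration is good to about 2 mm. A picture is of the moment at which its call begins. camera_params takes no time and is no camera call.
A pose or a line that the arm cannot do raises arm.IKError and nothing moves.
- arm.finish_job(): hands the job in, once; it reports no verdict.
The state is a dict: "clock": time; "q": joint angles; "qd": joint speeds; "effort": joint torques, N m; "ee_pos": TCP position; "eef_rot": TCP orientation; "wrist_force": force on the tool from outside, world axes, zero at the start; "wrist_torque": the same for the moment, N m; "finger_gap": finger opening in mm.
Only numpy, scipy, OpenCV 4.12 (cv2) and the standard library are available. Lean on these libraries where they do the work, as an engineer would, in place of code of your own. Each camera call takes 0.05 s, during which the arm holds its last target.

TASK

One bay of the low parts shelf is still without its label holder. Take the loose label holder out of its slotted block, push it upright down behind the shelf's front lip in that free bay until the sprung strip underneath is pressed fully down, and finish while you are still gripping it and holding it pressed home (it springs up if let go). Leave the glue bottle, the screwdriver and the tape measure where they are.

Things in the scene. Friction and masses are not known exactly. Their poses are not given: they have to be found in the camera images.
- holder: the loose label holder of pale wood: upright plate 70 mm wide (y), 6 mm thick (x), 74 mm tall (z); top 20 mm a grip rail 10 mm thick, lowest 6 mm a foot 4 mm thick; paper card on both faces, either way round is right. Origin: middle of its underside. It starts standing in the slotted block, its underside 14 mm above the bench. Mass about 45 g
- block: slotted wooden block, fixed, 90 x 110 x 40 mm tall, origin: centre of its underside. The slot, 8.4 mm wide (x) by 74 mm long (y) and 26 mm deep, runs along its y through the middle
- shelf: low dark wooden shelf, fixed, 300 mm wide (y), top 60 mm above the bench. Along its front a channel open at the top, 10 mm wide (x), between a 10 mm lip (-x side) and the board (+x), both 60 mm high; 12 mm stops part it into three bays at least 78 mm long. Two hold fitted holders. From 80 mm behind the channel stand trays 26 mm high. Origin: on the bench under the channel's middle; y along the channel
- bay_a (a point): middle of the mouth of the first (shelf y = -90 mm) bay, level with the top of the lip (60 mm above the bench). Axes as the shelf's. The bay is free unless a fitted holder stands in it
- bay_b (a point): middle of the mouth of the middle (shelf y = 0) bay, level with the top of the lip (60 mm above the bench). Axes as the shelf's. The bay is free unless a fitted holder stands in it
- bay_c (a point): middle of the mouth of the last (shelf y = +90 mm) bay, level with the top of the lip (60 mm above the bench). Axes as the shelf's. The bay is free unless a fitted holder stands in it
- fitted_1: a fitted holder, fixed fast in its bay, the same in shape as the loose one, underside 32 mm above the bench. Origin: middle of its underside
- fitted_2: another fitted holder, fixed fast in its bay, as fitted_1. Origin: middle of its underside
- strip (a joint): travel of the sprung steel strip on the floor of the free bay, in m: 0 up (its top 22 mm below the top of the lip), 0.006 fully down on its stop (28 mm below the top of the lip). It starts to yield at 3.6 N and takes 10.8 N at the stop; it springs back up
- glue: bystander: white glue bottle, 56 mm across, 150 mm tall, standing; origin: centre of its underside
- screwdriver: bystander: screwdriver lying on the bench along its x, about 200 mm long; origin at the underside of its middle
- tape: bystander: tape measure 35 x 70 x 65 mm tall, origin: centre of its underside
Not all that is in view belongs to the job. Leave any green or purple look-alike of the holder alone.

How it is judged (in metres and radians):
On the way, in this order (a step that is already met when the one before it is completed fails the run):
1. the loose holder is lifted clear of the slotted block by the gripper (height (world z) of holder above 0.05 m and contact force between holder and block below 0.05 N and contact force between holder and the fingers above 1 N), for 0.2 s.
2. its foot stands behind the lip in the free bay (((z of holder in the frame of bay_a between -0.035 and -0.01 m and x of holder in the frame of bay_a between -0.005 and 0.005 m and y of holder in the frame of bay_a between -0.012 and 0.012 m) or (z of holder in the frame of bay_b between -0.035 and -0.01 m and x of holder in the frame of bay_b between -0.005 and 0.005 m and y of holder in the frame of bay_b between -0.012 and 0.012 m) or (z of holder in the frame of bay_c between -0.035 and -0.01 m and x of holder in the frame of bay_c between -0.005 and 0.005 m and y of holder in the frame of bay_c between -0.012 and 0.012 m))), for 0.1 s.
At the end, for the whole second after the job is handed in: still gripped (over 2 N), the loose holder is at rest behind the lip in the free bay (within 5 mm across, 12 mm along, 0.12 rad tilt and yaw), its underside over 25.5 mm below the lip's top and the strip more than 4.5 of its 6 mm down (((z of holder in the frame of bay_a between -0.035 and -0.0255 m and x of holder in the frame of bay_a between -0.005 and 0.005 m and y of holder in the frame of bay_a between -0.012 and 0.012 m) or (z of holder in the frame of bay_b between -0.035 and -0.0255 m and x of holder in the frame of bay_b between -0.005 and 0.005 m and y of holder in the frame of bay_b between -0.012 and 0.012 m) or (z of holder in the frame of bay_c between -0.035 and -0.0255 m and x of holder in the frame of bay_c between -0.005 and 0.005 m and y of holder in the frame of bay_c between -0.012 and 0.012 m)) and value of joint strip above 0.0045 m and contact force between holder and the fingers above 2 N and angle between holder's own z axis and vertical below 0.12 rad and angle between the y axis of holder and the y axis of shelf, either way round below 0.12 rad and linear speed of holder below 0.02 m/s); the arm keeps its last pose, push and grip.
It fails at once if the glue is moved by more than 25 mm or knocked over (distance of glue from where it was at the start of the episode above 0.025 m or angle between glue's own z axis and vertical above 0.5 rad).
It fails at once if the screwdriver is moved by more than 25 mm or knocked over (distance of screwdriver from where it was at the start of the episode above 0.025 m).
It fails at once if the tape is moved by more than 25 mm or knocked over (distance of tape from where it was at the start of the episode above 0.025 m or angle between tape's own z axis and vertical above 0.5 rad).
It also fails if it takes over 42 s, if anything falls off the work surface, if the arm or the gripper's body presses on something with over 40 N, if the wrist force passes 120 N, or if a joint passes its speed limit or range.

## Working session

There is one attempt and no reset: what is moved stays moved. The work goes in short steps, each a Python script; the robot and the scene stay as the last script left them, time stands still between calls to the robot, and variables do not carry over. Pictures are saved under pics/ and viewed, and the job is handed in when it is done.

```bash
ls; mkdir -p pics; python3 - <<'E'
from plant import arm
import cv2,numpy as np
for n in("scene","top"):
    p,d=arm.camera(n); cv2.imwrite(f"pics/{n}0.png",p); np.save(f"pics/{n}0_d.npy",d)
    q=arm.camera_params(n); print(n,{k:(np.round(v,4).tolist() if k=="view" else v) for k,v in q.items()}, (d>0).mean(), d.max())
s=arm.state(); print(s["clock"],s["ee_pos"],np.round(s["eef_rot"],3).tolist(),s["finger_gap"])
E
```

```text
pics
scene {'vfov': 45.58000570754479, 'cx': 280.2697159003572, 'cy': 204.59867963286234, 'view': [[-0.5273, 0.8497, -0.0064, 280.3515], [-0.5638, -0.3442, 0.7508, 251.3827], [0.6357, 0.3995, 0.6605, -1411.8245], [0.0, 0.0, 0.0, 1.0]]} 0.9959353741496598 3213.5305
top {'vfov': 46.93491516463584, 'cx': 275.77514772881364, 'cy': 208.17452842580332, 'view': [[-0.0177, -0.9998, -0.0061, -1.1714], [0.9984, -0.018, 0.0531, -527.51], [-0.0532, -0.0052, 0.9986, -956.449], [0.0, 0.0, 0.0, 1.0]]} 0.9956887755102041 1567.9102
0.1 [245.53230148 519.41329086 252.44171622] [[0.904, -0.001, 0.428], [-0.428, -0.001, 0.904], [-0.0, -1.0, -0.002]] 85.36366091540513
```

View pics/scene0.png

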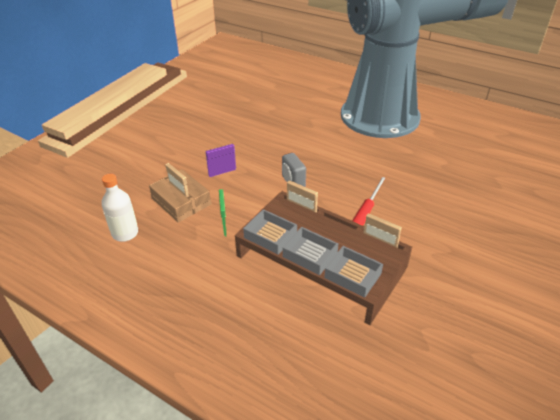

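View pics/top0.png

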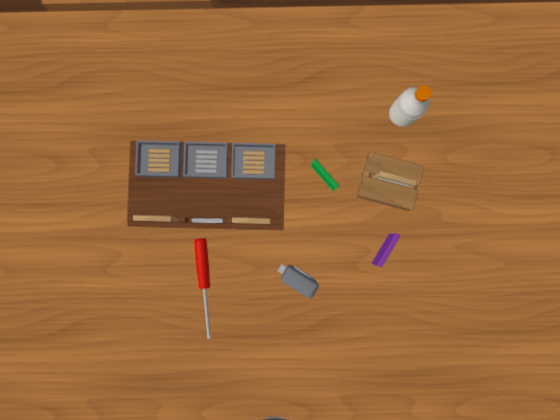

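The top view shows the loose holder in the block at about (397,180). The shelf has fitted holders at (152,218) and (251,220), and the bare steel strip of the free middle bay is at (207,220). The scene view agrees. Next I'll enlarge and measure.

```bash
cat > h.py <<'E'
import numpy as np,cv2
from plant import arm
def cam(n):
    q=arm.camera_params(n); f=210/np.tan(np.radians(q["vfov"]/2)); return q,f,np.array(q["view"])
def pix(n,P):
    q,f,V=cam(n); P=np.atleast_2d(P); c=P@V[:3,:3].T+V[:3,3]
    return np.c_[q["cx"]+f*c[:,0]/-c[:,2], q["cy"]-f*c[:,1]/-c[:,2]]
def ray(n,uv):
    q,f,V=cam(n); uv=np.atleast_2d(uv).astype(float)
    d=np.c_[(uv[:,0]-q["cx"])/f,-(uv[:,1]-q["cy"])/f,-np.ones(len(uv))]@V[:3,:3]
    return -V[:3,:3].T@V[:3,3], d
def onz(n,uv,z):
    o,d=ray(n,uv); return o+d*((z-o[2])/d[:,2])[:,None]
def fromdepth(n,D):
    v,u=np.mgrid[:420,:560]; o,d=ray(n,np.c_[u.ravel(),v.ravel()]); return (o+d*D.ravel()[:,None]).reshape(420,560,3)
def tri(a,ua,b,ub):
    o1,d1=ray(a,ua);o2,d2=ray(b,ub);d1=d1[0];d2=d2[0]
    s=np.linalg.lstsq(np.c_[d1,-d2],o2-o1,rcond=None)[0]; p,q=o1+s[0]*d1,o2+s[1]*d2
    return (p+q)/2,np.linalg.norm(p-q)
E
python3 - <<'E'
from h import *
t=cv2.imread("pics/top0.png");s=cv2.imread("pics/scene0.png")
def cr(im,x0,y0,x1,y1,k): return cv2.resize(im[y0:y1,x0:x1],None,fx=k,fy=k,interpolation=cv2.INTER_CUBIC)
cv2.imwrite("pics/c1.png",np.vstack([cr(t,120,205,300,240,4.44)[:, :799],cr(t,350,145,430,215,5)[:, :].copy() if 0 else cv2.copyMakeBorder(cr(t,350,145,430,215,6),0,0,0,319,cv2.BORDER_CONSTANT)]))
a=cr(s,140,150,230,225,6);cv2.imwrite("pics/c2.png",a)
cv2.imwrite("pics/c3.png",cr(s,230,170,420,320,4))
P=fromdepth("top",np.load("pics/top0_d.npy"))
for u,v in [(397,180),(390,178),(380,160),(415,165),(152,218),(251,220),(207,220),(207,214),(207,227),(180,190),(450,300),(60,60),(500,30)]: print(u,v,P[v,u].round(1))
E
```

```text
397 180 [ 572.  -237.3   86.2]
390 178 [ 575.7 -224.    88.1]
380 160 [ 617.4 -217.5   36.3]
415 165 [ 605.8 -284.9   39.7]
152 218 [508.7 214.4 104.6]
251 220 [501.9  34.3 105.1]
207 220 [505.4 124.1  38.8]
207 214 [516.3 121.3  56.5]
207 227 [491.3 120.9  60.8]
180 190 [563.2 172.3  59.3]
450 300 [ 336.6 -358.4   -2.5]
60 60 [ 8.441e+02  4.317e+02 -2.000e-01]
500 30 [ 890.8 -483.1   -4.1]
```

View pics/c1.png

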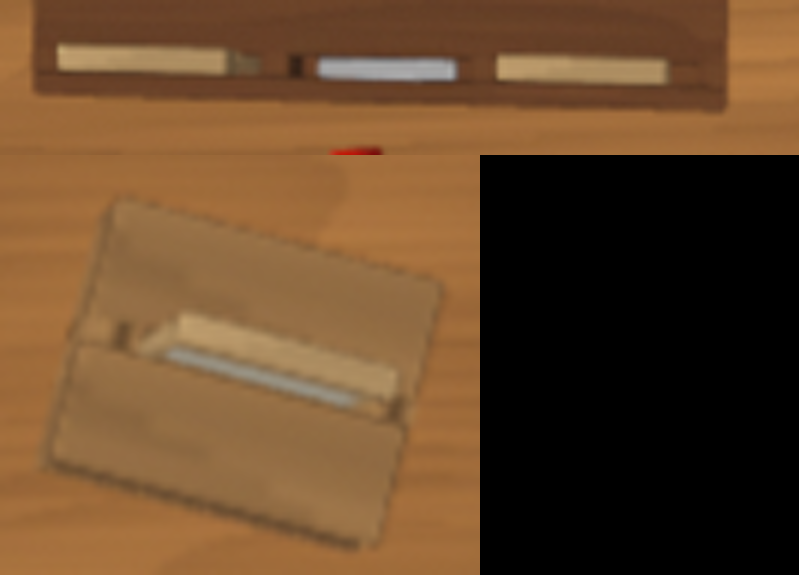

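View pics/c2.png

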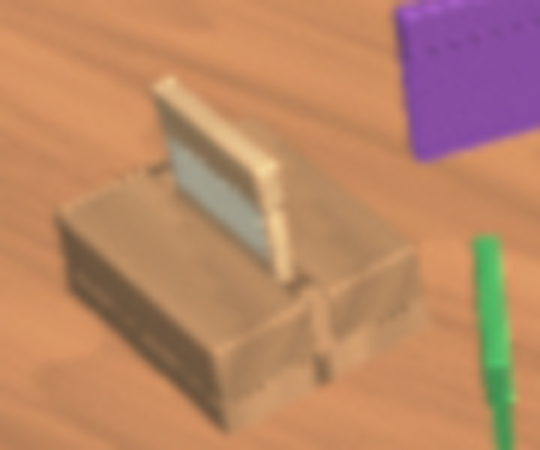

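View pics/c3.png

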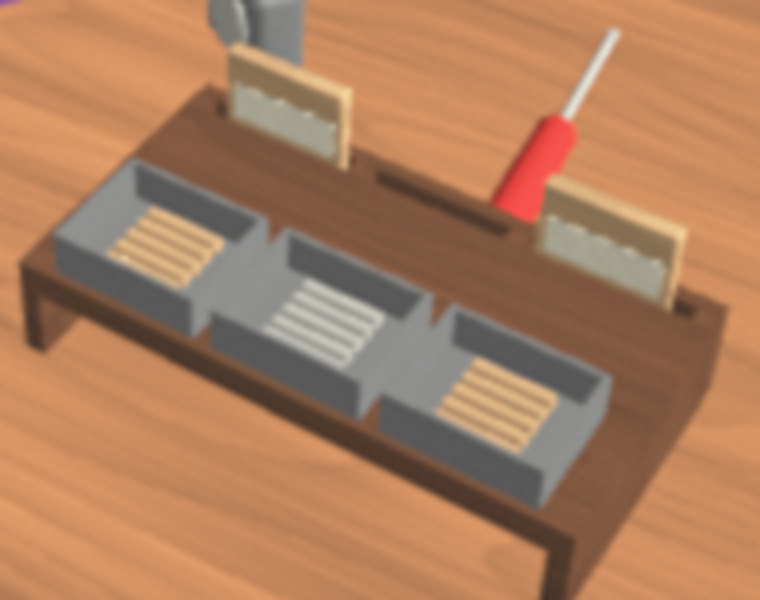

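The middle bay (bay_b) is free. In the top view the holder's rail runs from about (380,174) to (416,183), and the scene view puts it at about (168,163) to (185,178). I'll extract the rail tops by mask and triangulate their heights.

```bash
python3 - <<'E'
from h import *
t=cv2.imread("pics/top0.png")
K=8
def rect(x0,y0,x1,y1,thr,name):
    c=cv2.resize(t[y0:y1,x0:x1],None,fx=K,fy=K,interpolation=cv2.INTER_CUBIC)
    g=c[:,:,2].astype(int); b=c[:,:,0].astype(int)
    m=((g>thr)&(g-b>45)).astype(np.uint8)
    m=cv2.morphologyEx(m,cv2.MORPH_OPEN,np.ones((9,9)))
    cs,_=cv2.findContours(m,0,cv2.CHAIN_APPROX_NONE); k=max(cs,key=cv2.contourArea)
    r=cv2.minAreaRect(k); bx=cv2.boxPoints(r)
    o=c.copy(); cv2.polylines(o,[bx.astype(int)],1,(0,0,255),1); cv2.drawContours(o,[k],-1,(0,255,0),1); cv2.imwrite(f"pics/{name}.png",o)
    uv=(bx+.5)/K-.5+[x0,y0]; return uv,cv2.contourArea(k)/K/K
for nm,a,z in [("r_h",(372,166,424,192,175),88),("r_f1",(126,208,180,230,150),106),("r_f2",(225,208,280,230,150),106)]:
    uv,A=rect(*a,nm); W=onz("top",uv,z)
    e=[np.linalg.norm(W[1]-W[0]),np.linalg.norm(W[2]-W[1])]
    d=(W[1]-W[0]) if e[0]>e[1] else (W[2]-W[1]); d=d*np.sign(d[1])
    print(nm,uv.round(1).tolist(),"ctr",W.mean(0).round(1),"sides",np.round(e,1),"yaw",np.degrees(np.arctan2(-d[0],d[1])).round(2))
E
cd pics; python3 -c "
import cv2
ims=[cv2.imread(f'r_{n}.png') for n in ('h','f1','f2')]
import numpy as np
w=max(i.shape[1] for i in ims)
cv2.imwrite('r_all.png',np.vstack([cv2.copyMakeBorder(i,0,4,0,w-i.shape[1],0) for i in ims]))"
```

```text
r_h [[378.8, 174.8], [379.9, 171.0], [395.7, 175.3], [394.7, 179.1]] ctr [ 581.3 -219.1   88. ] sides [ 7.4 30.4] yaw -16.46
r_f1 [[132.5, 220.0], [132.6, 214.9], [170.0, 215.6], [169.9, 220.7]] ctr [509.  215.4 106. ] sides [ 9.3 68.2] yaw -2.12
r_f2 [[231.5, 222.2], [231.6, 217.0], [269.1, 218.1], [268.9, 223.3]] ctr [501.6  35.6 106. ] sides [ 9.3 68. ] yaw -2.7
```

View pics/r_all.png

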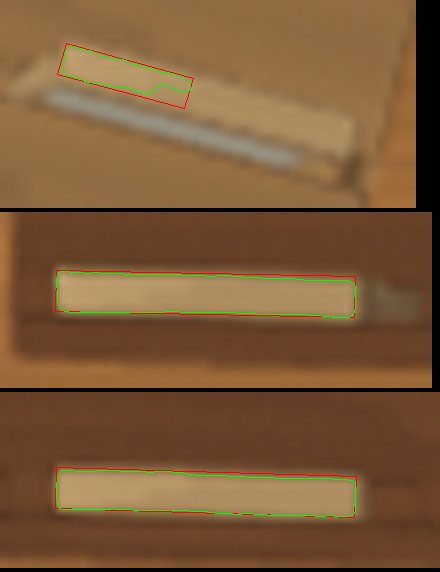

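The fitted rails came out clean: 180 mm apart, with the axis yawed −2.4°. The mask cut the loose rail short against the similar wood, so I'll tune it locally and check heights with the second view.

```bash
python3 - <<'E'
from h import *
t=cv2.imread("pics/top0.png");s=cv2.imread("pics/scene0.png")
K=8
c=cv2.resize(t[166:192,372:424],None,fx=K,fy=K,interpolation=cv2.INTER_CUBIC)
# local contrast: red relative to blurred background, exclude grey card
f=c.astype(int); 
for y in range(30,180,15): print(y,[tuple(int(v) for v in f[y,x]) for x in (60,140,220,300,340)])
outs=[]
for thr in (150,155,160,165):
    m=((f[:,:,2]>thr)&(f[:,:,2]-f[:,:,0]>38)).astype(np.uint8)
    m=cv2.morphologyEx(m,cv2.MORPH_OPEN,np.ones((13,13)))
    cs,_=cv2.findContours(m,0,cv2.CHAIN_APPROX_NONE);k=max(cs,key=cv2.contourArea)
    o=c.copy();cv2.drawContours(o,[k],-1,(0,255,0),1);outs.append(o)
cv2.imwrite("pics/r_h2.png",np.vstack([np.hstack(outs[:2]),np.hstack(outs[2:])])[:600,:800])
# strip
m=((np.ptp(t.astype(int),axis=2)<60)&(t.min(2)>110)).astype(np.uint8)[205:240,185:230]
print(m.sum());ys,xs=np.nonzero(m);print(xs.min()+185,xs.max()+185,ys.min()+205,ys.max()+205, onz("top",[[ (xs.min()+xs.max())/2+185,ys.mean()+205]],38))
def cr(x0,y0,x1,y1,k): return cv2.resize(s[y0:y1,x0:x1],None,fx=k,fy=k,interpolation=cv2.INTER_CUBIC)
cv2.imwrite("pics/s_h.png",cr(155,155,200,205,12))
cv2.imwrite("pics/s_f.png",np.vstack([cr(280,175,325,215,9),cr(358,208,403,248,9)])[:, :])
E
```

```text
30 [(66, 106, 145), (65, 104, 141), (67, 108, 147), (66, 106, 144), (67, 107, 145)]
45 [(75, 116, 151), (66, 104, 141), (69, 110, 149), (66, 107, 145), (67, 106, 144)]
60 [(93, 135, 166), (86, 127, 158), (69, 110, 149), (67, 108, 147), (67, 107, 146)]
75 [(95, 139, 171), (106, 152, 184), (72, 113, 148), (69, 111, 149), (68, 110, 148)]
90 [(106, 130, 147), (101, 146, 179), (96, 140, 172), (69, 110, 148), (69, 112, 151)]
105 [(106, 128, 145), (86, 119, 146), (97, 141, 173), (87, 126, 159), (71, 115, 152)]
120 [(67, 110, 149), (129, 145, 151), (85, 125, 156), (95, 139, 171), (93, 136, 167)]
135 [(70, 112, 150), (69, 107, 141), (117, 136, 148), (95, 140, 171), (98, 140, 172)]
150 [(68, 109, 148), (69, 111, 151), (96, 120, 139), (84, 114, 137), (92, 136, 166)]
165 [(68, 109, 147), (68, 110, 148), (68, 112, 151), (83, 119, 148), (60, 95, 129)]
146
192 222 218 222 [[505.38329993 124.17139606  38.        ]]
```

View pics/r_h2.png

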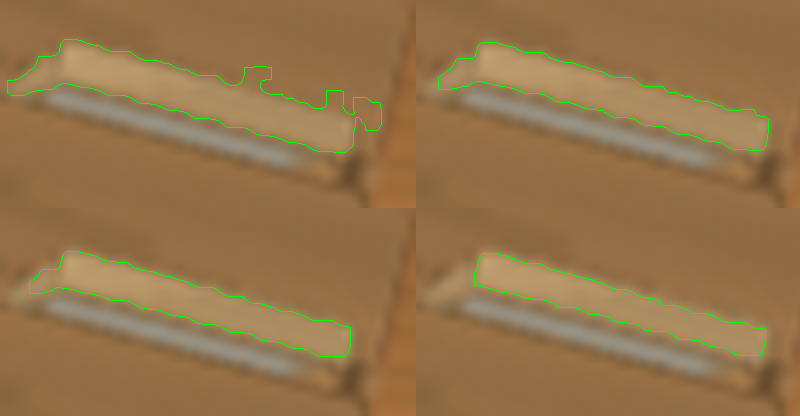

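View pics/s_h.png

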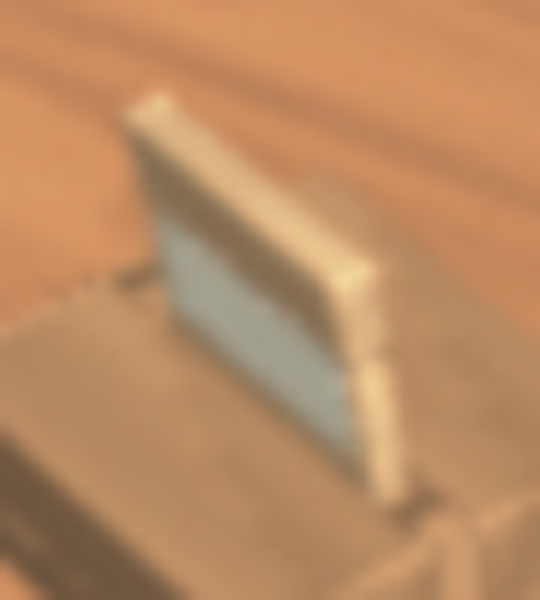

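View pics/s_f.png

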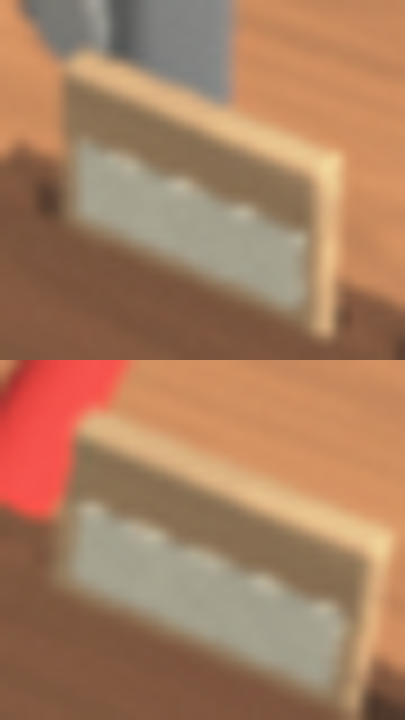

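```bash
python3 - <<'E'
from h import *
t=cv2.imread("pics/top0.png");K=8
c=cv2.resize(t[166:192,372:424],None,fx=K,fy=K,interpolation=cv2.INTER_CUBIC);f=c.astype(int)
m=((f[:,:,2]>163)&(f[:,:,2]-f[:,:,0]>38)).astype(np.uint8)
m=cv2.morphologyEx(m,cv2.MORPH_OPEN,np.ones((25,25)))
cs,_=cv2.findContours(m,0,cv2.CHAIN_APPROX_NONE);k=max(cs,key=cv2.contourArea)
uv=(cv2.boxPoints(cv2.minAreaRect(k))+.5)/K-.5+[372,166]
W=onz("top",uv,88);i=np.argsort(W[:,1]);L=W[i[2:]].mean(0);R=W[i[:2]].mean(0);d=L-R
print("box",uv.round(1).tolist(),"ctr",W.mean(0).round(1),"len",np.linalg.norm(d).round(1),"yaw",np.degrees(np.arctan2(-d[0],d[1])).round(2))
j=np.argsort(uv[:,0]);tl=uv[j[:2]].mean(0);tr=uv[j[2:]].mean(0)
sc=lambda p,x0,y0,k:(np.array(p)+.5)/k-.5+[x0,y0]
for n,a,b in [("h L",tl,sc((150,108),155,155,12)),("h R",tr,sc((357,268),155,155,12))]: 
    # try both pairings
    print(n,tri("top",a,"scene",b))
f1=[(132.5,217.45),(170,218.1)];f2=[(231.5,219.6),(269,220.7)]
# scene: crop0 is f2 (left), crop1 is f1 ; image right = +y
g2=[sc((335,160),280,175,9),sc((82,62),280,175,9)]
g1=[sc((382,540-360),358,208,9),sc((90,420-360),358,208,9)]
for n,a,b in zip(("f1+","f1-","f2+","f2-"),f1+f2,g1+g2): print(n,tri("top",a,"scene",b))
E
```

```text
box [[378.4, 175.2], [379.7, 170.4], [415.9, 180.0], [414.6, 184.8]] ctr [ 576.3 -237.3   88. ] len 69.3 yaw -16.07
h L (array([ 594.02226971, -212.84005094,  123.90548412]), np.float64(40.22410511137713))
h R (array([ 558.70683332, -261.80960254,   53.64545786]), np.float64(41.76480415723513))
f1+ (array([510.8636356 , 248.12375281, 106.66338524]), np.float64(2.6210680348661675))
f1- (array([508.08682223, 181.13393844, 105.53903471]), np.float64(0.6607693892501351))
f2+ (array([503.36036566,  69.11765058, 107.36163496]), np.float64(0.8440914479719036))
f2- (array([500.07358564,   1.54425713, 104.6223168 ]), np.float64(0.21375429747008798))
```

```bash
cat >> h.py <<'E'
def Rt(yawdeg,sgn=1):
    a=np.radians(yawdeg); z=sgn*np.array([np.cos(a),np.sin(a),0]); y=np.array([0,0,-1.]); return np.c_[np.cross(y,z),y,z]
H=np.array([576.3,-237.3]);HY=-16.1; B=np.array([505.3,125.5]);BY=-2.36
E
python3 - <<'E'
from h import *
print(tri("top",[379.05,172.8],"scene",(np.array([357,268.])+.5)/12-.5+155))
print(tri("top",[415.25,182.4],"scene",(np.array([150,108.])+.5)/12-.5+155))
for s in(1,-1):
    print(s,[np.round(arm.ik(p,Rt(y,s)),2) if arm.ik(p,Rt(y,s)) is not None else None for p,y in (([*H,220],HY),([*H,81],HY),([*B,200],BY),([*B,99],BY))])
E
```

```text
(array([ 586.11050442, -204.37508439,   89.87734661]), np.float64(1.825854773292553))
(array([ 566.91313822, -271.0056206 ,   87.18406743]), np.float64(0.5540853259043962))
1 [array([-0.58,  0.32,  1.51, -0.  ,  1.31, -0.3 ]), array([-0.58,  0.48,  1.59, -0.  ,  1.07, -0.3 ]), array([ 0.02,  0.12,  1.79, -0.  ,  1.23,  0.06]), array([ 0.02,  0.26,  1.86, -0.  ,  1.02,  0.06])]
-1 [array([-0.58,  0.32,  1.51, -0.  ,  1.31,  2.84]), array([-0.58,  0.48,  1.59, -0.  ,  1.07,  2.84]), array([ 0.02,  0.12,  1.79, -0.  ,  1.23, -3.09]), array([ 0.02,  0.26,  1.86, -0.  ,  1.02, -3.09])]
```

Triangulation puts the loose rail's top at about 88 mm and the fitted tops at about 106 mm, which matches the text. Moving to grasp.

```bash
python3 - <<'E'
from h import *
R=Rt(HY)
arm.move_ptp([*H,200],R); arm.move_gripper(45)
arm.move_linear([*H,120],max_speed=150)
s=arm.state();print(s["clock"],s["ee_pos"],s["finger_gap"])
for n in("scene","top"):
    p,d=arm.camera(n); cv2.imwrite(f"pics/{n}1.png",p)
s=cv2.imread("pics/scene1.png");cv2.imwrite("pics/s1c.png",cv2.resize(s[90:230,110:270],None,fx=4,fy=4,interpolation=2))
E
```

```text
4.1667 [ 576.78244971 -237.63126774  120.69842103] 44.64018366299542
```

View pics/s1c.png

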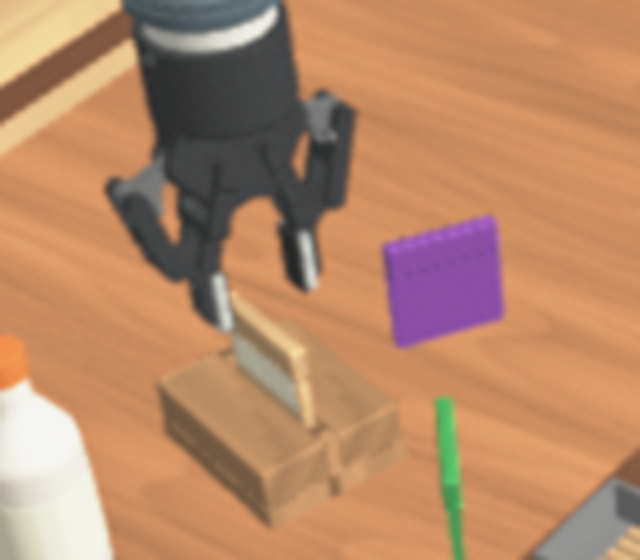

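The open fingers straddle the holder, with pads at about (164,170) and (187,161) in the full scene picture. Descending to grip and lift.

```bash
python3 - <<'E'
from h import *
r=arm.move_linear([*H,81],max_speed=80,until_force=15);print(r)
f0=arm.state();print(f0["clock"],f0["ee_pos"].round(2),f0["wrist_force"].round(2))
arm.move_gripper(0,60)
s=arm.state();print(s["clock"],s["ee_pos"].round(2),s["wrist_force"].round(2),s["finger_gap"])
E
```

```text
False
4.9 [ 576.18 -237.21   80.54] [ 0.72 -0.28  0.43]
5.3083 [ 576.8  -237.61   81.75] [0.83 0.1  2.39] 8.718516891675858
```

```bash
python3 - <<'E'
from h import *
arm.move_linear([*H,150],max_speed=80)
s=arm.state();print(s["clock"],s["ee_pos"].round(2),s["wrist_force"].round(2),s["finger_gap"])
arm.wait(0.3)
p,d=arm.camera("scene");cv2.imwrite("pics/scene2.png",p)
arm.move_ptp([*B,170],Rt(BY));arm.wait(0.3)
s=arm.state();print(s["clock"],s["ee_pos"].round(2),s["wrist_force"].round(2),s["finger_gap"])
a,d=arm.camera("scene");cv2.imwrite("pics/scene3.png",a)
b,d=arm.camera("top");cv2.imwrite("pics/top3.png",b)
g=lambda i,x0,y0,x1,y1,k:cv2.resize(i[y0:y1,x0:x1],None,fx=k,fy=k,interpolation=2)
cv2.imwrite("pics/c4.png",np.hstack([g(p,120,70,220,220,4),g(a,280,100,380,250,4)]))
cv2.imwrite("pics/c5.png",g(b,120,130,300,250,4.4))
E
```

```text
6.325 [ 575.84 -237.04  149.29] [ 0.26  0.24 -0.6 ] 8.82514088362984
8.3583 [505.58 124.8  169.9 ] [ 0.01 -0.48 -0.  ] 8.667236301842776
```

View pics/c4.png

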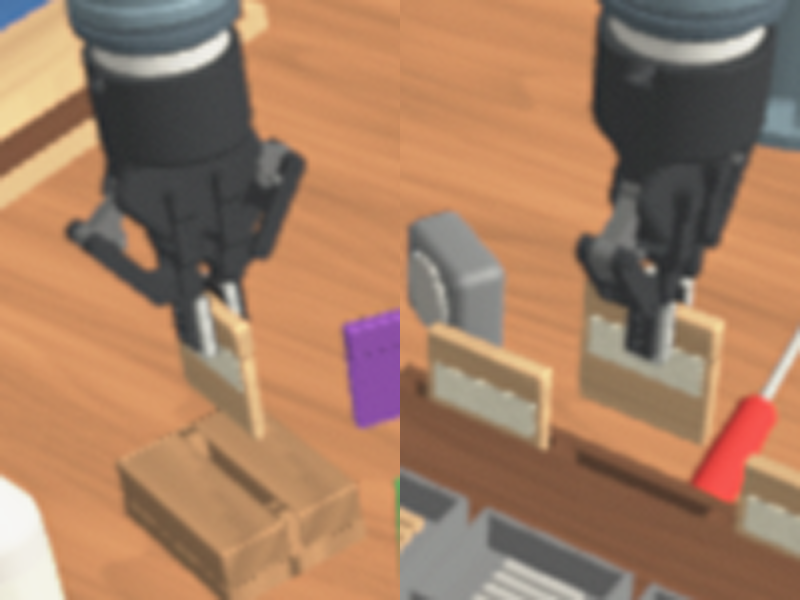

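View pics/c5.png

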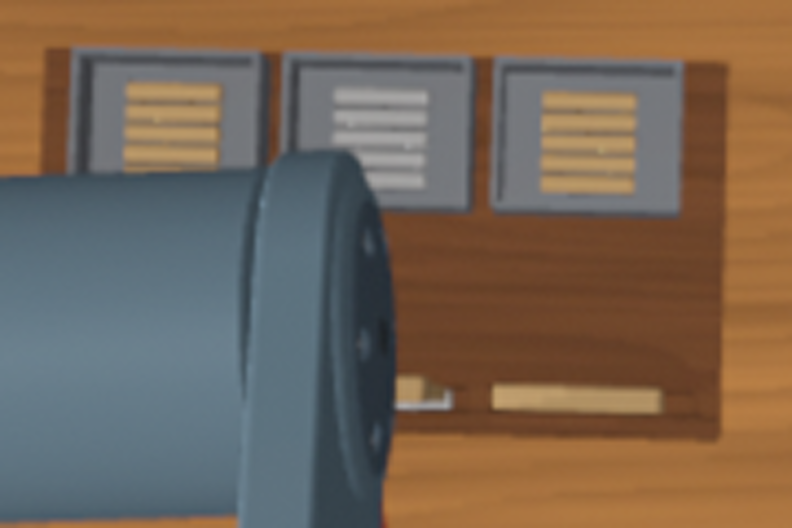

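The holder is held upright and level over the free bay; the slot in the scene view spans about (324,212) to (358,228). Next I check where the held holder sits relative to the bay.

```bash
python3 - <<'E'
from h import *
a=cv2.imread("pics/scene3.png");b=cv2.imread("pics/top3.png")
g=lambda i,x0,y0,x1,y1,k:cv2.resize(i[y0:y1,x0:x1],None,fx=k,fy=k,interpolation=2)
cv2.imwrite("pics/c6.png",g(a,320,165,370,217,11)); cv2.imwrite("pics/c7.png",g(b,205,208,240,230,18))
ax=np.array([np.cos(np.radians(BY)),np.sin(np.radians(BY))]);ay=np.array([-ax[1],ax[0]])
p=arm.state()["ee_pos"]
for nm,z in(("under",p[2]-67),("top",p[2]+7)):
  for sx in (-1,1):
    for sy in(-1,1):
        w=np.r_[p[:2]+sx*(2 if nm=="under" else 5)*ax+sy*35*ay,z]
        print(nm,sx,sy,"scene",pix("scene",w).round(1),"top",pix("top",w).round(1))
E
```

```text
under -1 -1 scene [[326.6 197.2]] top [[220.4 220.5]]
under -1 1 scene [[358.2 210.4]] top [[182.  219.6]]
under 1 -1 scene [[325.6 198.3]] top [[220.4 218.3]]
under 1 1 scene [[357.2 211.6]] top [[182.1 217.4]]
top -1 -1 scene [[329.5 166.5]] top [[215.  221.1]]
top -1 1 scene [[362.9 179.4]] top [[173.1 220.1]]
top 1 -1 scene [[326.9 169.2]] top [[215.2 215.1]]
top 1 1 scene [[360.4 182.2]] top [[173.3 214.1]]
```

View pics/c6.png

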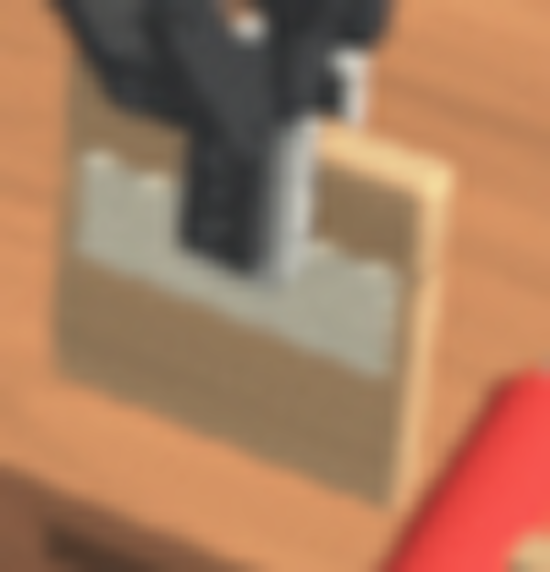

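View pics/c7.png

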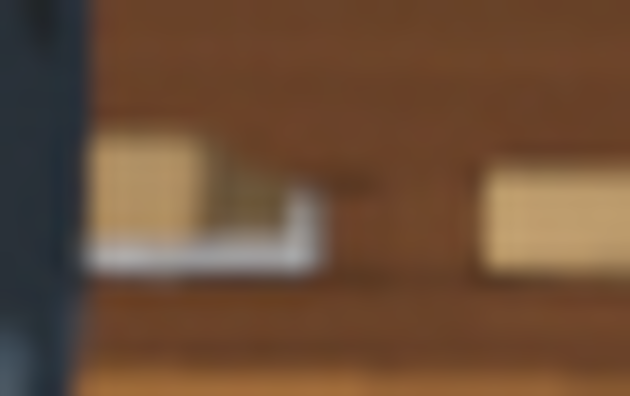

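The held holder sits about 0.7 mm toward +x and 1–2 mm toward −y of nominal, in both views. I'll correct for that and drop to just above the lip to look again.

```bash
python3 - <<'E'
from h import *
T=B+[-0.7,1.6]
arm.move_linear([*T,132],max_speed=80);arm.wait(0.2)
s=arm.state();print(s["clock"],s["ee_pos"].round(2),s["wrist_force"].round(2))
a,_=arm.camera("scene");b,_=arm.camera("top");cv2.imwrite("pics/scene4.png",a);cv2.imwrite("pics/top4.png",b)
g=lambda i,x0,y0,x1,y1,k:cv2.resize(i[y0:y1,x0:x1],None,fx=k,fy=k,interpolation=2)
cv2.imwrite("pics/c8.png",g(a,280,165,405,265,6)); cv2.imwrite("pics/c9.png",g(b,195,205,280,235,9))
ax=np.array([np.cos(np.radians(BY)),np.sin(np.radians(BY))]);ay=np.array([-ax[1],ax[0]])
z=s["ee_pos"][2]
print("ideal held corners, zoom px c9:")
for sx in(-1,1):
  print((pix("top",np.r_[B+sx*5*ax-35*ay,z+7])-[195,205]+.5)*9-.5, (pix("scene",np.r_[B+sx*2*ax-35*ay,z-67])-[280,165]+.5)*6-.5,(pix("scene",np.r_[B+sx*2*ax+35*ay,z-67])-[280,165]+.5)*6-.5)
E
```

```text
9.2833 [505.06 127.13 132.6 ] [-0.27  0.64 -0.6 ]
ideal held corners, zoom px c9:
[[207.03890529 154.55967507]] [[277.29176659 280.08911633]] [[462.12973225 359.66192099]]
[[208.57702306 103.02485843]] [[271.29326527 286.70420405]] [[456.41546654 366.67849682]]
```

View pics/c8.png

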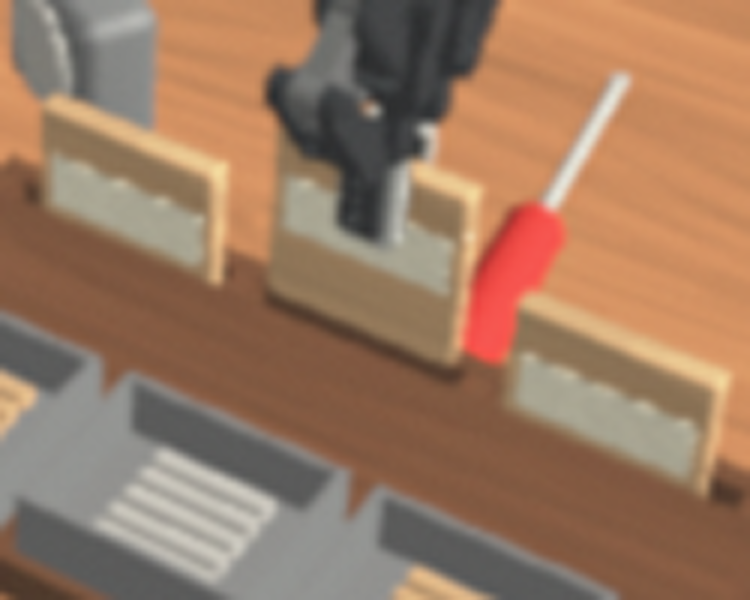

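View pics/c9.png

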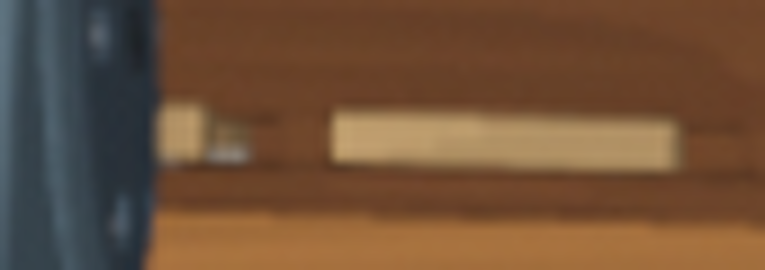

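The held rail end is at (207, 102–157) in the zoom, against an ideal of (208, 103–155), so it's aligned within 0.5 mm. Pushing down with a force watch.

```bash
python3 - <<'E'
from h import *
T=B+[-0.7,1.6]
for z,f in((118,6),(110,6),(104,9),(101,14)):
    r=arm.move_linear([*T,z],max_speed=30,until_force=f)
    s=arm.state();print(z,r,s["clock"],s["ee_pos"].round(2),s["wrist_force"].round(2),s["finger_gap"])
    if r and s["ee_pos"][2]>112: break
a,_=arm.camera("scene");cv2.imwrite("pics/scene5.png",a)
cv2.imwrite("pics/c10.png",cv2.resize(a[165:265,280:405],None,fx=6,fy=6,interpolation=2))
E
```

```text
118 False 10.0 [504.52 127.1  117.81] [-0.56  0.55 -0.77] 8.969204614797741
110 False 10.4167 [504.38 127.11 109.71] [-0.34 -0.32 -0.09] 8.79893886929391
104 False 10.7667 [505.26 127.14 104.56] [0.4  0.63 4.28] 8.841113612690394
101 False 11.0167 [505.35 127.15 101.85] [-0.49  0.4   7.1 ] 8.946988362900772
```

View pics/c10.png

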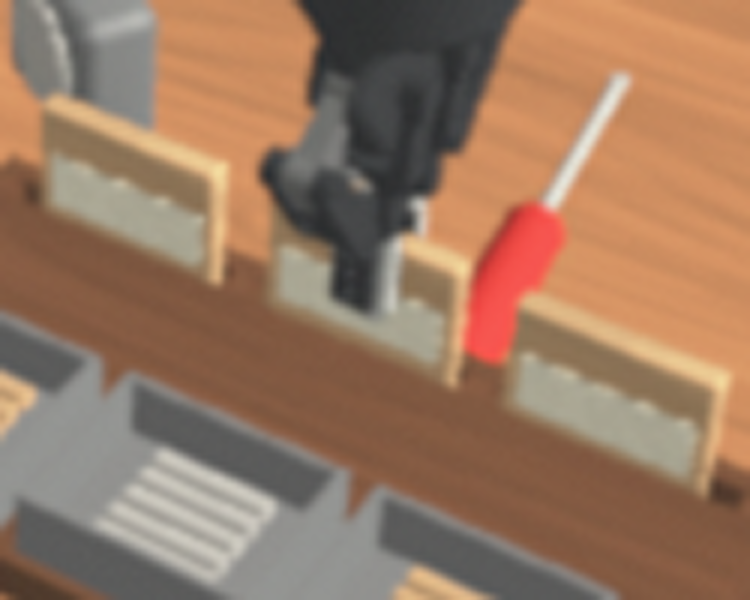

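It is in the bay on the spring: 7.1 N, roughly half travel. I'll go on to the stop.

```bash
python3 - <<'E'
from h import *
T=B+[-0.7,1.6]
z=101;f0=arm.state()["wrist_force"][2]
while z>93:
    z-=1
    r=arm.move_linear([*T,z],max_speed=20); arm.wait(0.15)
    s=arm.state();print(z,s["clock"],s["ee_pos"].round(2),s["wrist_force"].round(2),s["finger_gap"].round(2))
    if s["wrist_force"][2]>20: break
arm.wait(1.0)
s=arm.state();print(s["clock"],s["ee_pos"].round(2),s["wrist_force"].round(2),s["wrist_torque"].round(2))
a,_=arm.camera("scene");b,_=arm.camera("top");cv2.imwrite("pics/scene6.png",a);cv2.imwrite("pics/top6.png",b)
cv2.imwrite("pics/c11.png",cv2.resize(a[165:265,280:405],None,fx=6,fy=6,interpolation=2))
cv2.imwrite("pics/c12.png",cv2.resize(b[205:235,195:280],None,fx=9,fy=9,interpolation=2))
E
```

```text
Traceback (most recent call last):
AttributeError: 'float' object has no attribute 'round'
```

```bash
python3 - <<'E'
from h import *
T=B+[-0.7,1.6]
z=101
while z>93:
    z-=1
    r=arm.move_linear([*T,z],max_speed=20); arm.wait(0.15)
    s=arm.state();print(z,s["clock"],s["ee_pos"].round(2),s["wrist_force"].round(2),round(s["finger_gap"],2))
    if s["wrist_force"][2]>20: break
arm.wait(1.0)
s=arm.state();print(s["clock"],s["ee_pos"].round(2),s["wrist_force"].round(2),s["wrist_torque"].round(2))
a,_=arm.camera("scene");b,_=arm.camera("top");cv2.imwrite("pics/scene6.png",a);cv2.imwrite("pics/top6.png",b)
cv2.imwrite("pics/c11.png",cv2.resize(a[165:265,280:405],None,fx=6,fy=6,interpolation=2))
cv2.imwrite("pics/c12.png",cv2.resize(b[205:235,195:280],None,fx=9,fy=9,interpolation=2))
E
```

```text
100 11.8667 [505.41 127.14 101.12] [-0.34  0.69  7.44] 8.93
99 12.2667 [505.43 127.17 100.22] [-0.6  -0.11  8.89] 9.31
98 12.6667 [505.61 127.17  99.65] [-1.61  0.27 13.38] 8.96
97 13.0667 [505.93 127.21  99.57] [-5.56 -1.13 20.18] 9.09
14.0667 [505.91 127.21  99.56] [-4.52  0.54 20.58] [-0.07  0.97 -0.05]
```

View pics/c11.png

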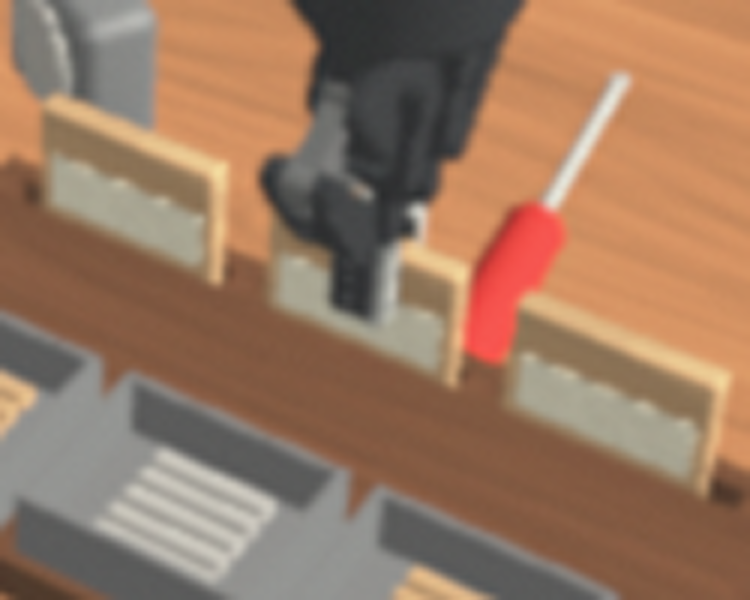

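View pics/c12.png

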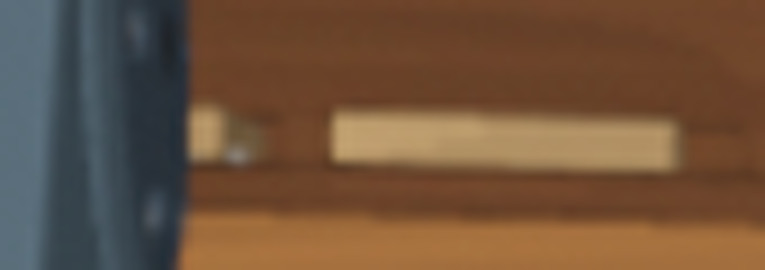

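The force rose from 9 to 20 N with no more travel, so something solid was reached. Before handing in, I want to be sure it is the strip's stop and not a jam or slip: the held rail should stand level with the fitted ones.

```bash
python3 - <<'E'
from h import *
K=8
def corners(im):
    out=[]
    for (x0,y0,x1,y1) in [(300,183,325,222),(345,195,362,232),(385,218,405,252)]:
        c=cv2.resize(im[y0:y1,x0:x1],None,fx=K,fy=K,interpolation=cv2.INTER_CUBIC)
        out.append(c)
    return out
for n in (5,6):
    im=cv2.imread(f"pics/scene{n}.png")
    c=corners(im); h=max(i.shape[0] for i in c)
    cv2.imwrite(f"pics/k{n}.png",np.hstack([cv2.copyMakeBorder(i,0,h-i.shape[0],0,8,0) for i in c]))
# predicted right(+y) end rail top centre for f1,mid,f2
ax=np.array([np.cos(np.radians(BY)),np.sin(np.radians(BY))]);ay=np.array([-ax[1],ax[0]])
for nm,o in(("f2",-90),("mid",0),("f1",90)):
  for sx in(-1,1):
    print(nm,sx,[pix("scene",np.r_[B+sx*5*ax+(35+o)*ay,z])[0].round(2).tolist() for z in(106,108,86)])
E
cd pics; python3 -c "
import cv2,numpy as np
a,b=cv2.imread('k5.png'),cv2.imread('k6.png');cv2.imwrite('k.png',np.vstack([a,b])[:600]) ;print(a.shape)"
```

```text
f2 -1 [[318.96, 191.66], [319.01, 190.89], [318.52, 199.26]]
f2 1 [[316.37, 194.35], [316.41, 193.58], [315.96, 201.96]]
mid -1 [[359.33, 208.37], [359.43, 207.59], [358.32, 216.04]]
mid 1 [[356.89, 211.28], [356.99, 210.5], [355.91, 218.96]]
f1 -1 [[403.04, 226.47], [403.21, 225.69], [401.38, 234.2]]
f1 1 [[400.8, 229.62], [400.97, 228.84], [399.16, 237.36]]
(312, 520, 3)
```

View pics/k.png

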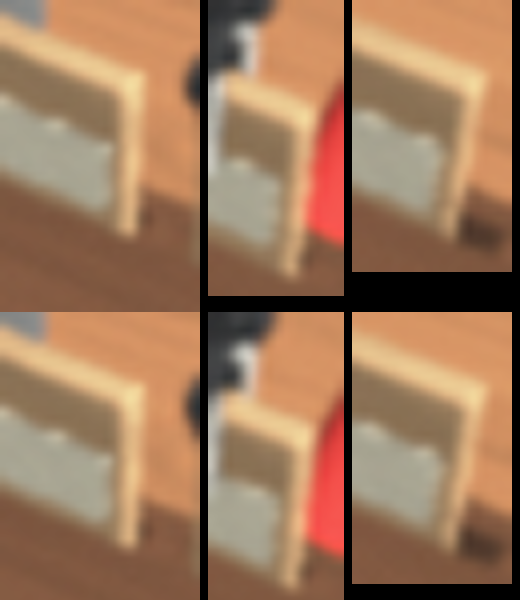

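```bash
python3 - <<'E'
from h import *
ax=np.array([np.cos(np.radians(BY)),np.sin(np.radians(BY))]);ay=np.array([-ax[1],ax[0]])
def edge(im,o,lo,hi):
    res=[]
    for s in np.arange(lo,hi,2.):
        u,v=pix("scene",np.r_[B+5*ax+(s+o)*ay,106])[0]
        rows=np.arange(v-5,v+6,.1)
        pr=cv2.remap(im[:,:,2].astype(np.float32),np.full((len(rows),1),u,np.float32),rows.astype(np.float32)[:,None],cv2.INTER_CUBIC).ravel()
        g=np.gradient(pr); w=np.clip(-g,0,None); k=np.argmax(w); sl=slice(max(k-8,0),k+9)
        res.append((rows[sl]*w[sl]).sum()/w[sl].sum()-v)
    return np.median(res).round(2),np.std(res).round(2)
for n in(4,5,6):
    im=cv2.imread(f"pics/scene{n}.png")
    print(n,"f2",edge(im,-90,-30,30),"f2R",edge(im,-90,16,31),"mid R",edge(im,0,18,31),"f1",edge(im,90,-30,30),"f1R",edge(im,90,16,31))
E
```

```text
4 f2 (np.float64(0.78), np.float64(0.19)) f2R (np.float64(0.91), np.float64(0.12)) mid R (np.float64(4.0), np.float64(2.61)) f1 (np.float64(0.81), np.float64(0.19)) f1R (np.float64(0.94), np.float64(0.19))
5 f2 (np.float64(0.81), np.float64(0.18)) f2R (np.float64(0.88), np.float64(0.13)) mid R (np.float64(0.01), np.float64(0.09)) f1 (np.float64(0.81), np.float64(0.19)) f1R (np.float64(0.93), np.float64(0.19))
6 f2 (np.float64(0.82), np.float64(0.18)) f2R (np.float64(0.91), np.float64(0.12)) mid R (np.float64(1.1), np.float64(0.12)) f1 (np.float64(0.79), np.float64(0.19)) f1R (np.float64(0.87), np.float64(0.19))
```

The held rail's top edge is now level with the fitted ones: 1.10 px against 0.9 px from prediction, about 0.5 mm apart. It moved down about 2.8 mm during the final push, so it's on the stop and hasn't slipped. Handing in.

```bash
python3 - <<'E'
from h import *
s=arm.state();print(s["clock"],s["wrist_force"].round(2),s["finger_gap"])
arm.finish_job()
E
```

```text
14.1667 [-5.1   0.5  19.68] 8.973408604677937
the job is handed in; nothing more can be done
```

The label holder is in the free middle bay (bay_b), and I handed the job in at about 14.2 s while still gripping it and pressing it home. The system gave no verdict, so success rests on the checks below.

**What I did:** I found the holder and the free bay in the two camera views. I gripped the rail at 60 N and lifted it clear of the block. Two looks above the bay let me correct the position by 1–2 mm, and then I pushed the holder down.

**Last checks:**
- **Pressed home:** the push force followed the spring, then rose from 9 N to about 20 N with no further travel. The holder's top edge stood level with the fitted ones to about 0.5 mm.
- **Grip:** the fingers still held the rail, with a steady gap of about 9 mm.
- **Other objects:** the tape and screwdriver look unmoved in the last scene picture. I never went near the glue, and I did not re-measure any of the three.

**Small disagreements:**
- The spring force alone suggested about 5 mm of strip travel rather than 6 mm. The grasp height and the camera both say it is fully down.
- A side force of about −5 N in x remained at the end, probably light contact with the channel wall. I estimate the holder is about 1 mm off centre across the channel, where 5 mm is allowed.

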